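# Open the ink chest's combination padlock and take it off the hasp

### The job

The combination padlock on the ink chest has been left with only its last number to dial: turn the dial clockwise, feeling it click from notch to notch, until its wide white line stands at the index mark beside the shackle (turning it the other way would lose the numbers already dialled). Then pull the lock body away from the staple so that the shackle slides fully open, and unhook the lock from the hasp. Finish holding the open lock up in the gripper, still and level with its dial upward, a good 10 cm above the chest and clear of it, without disturbing the ink tin, the tape roll or the ink knife.

Things in the scene. Friction and masses are not known exactly. Their poses are not given: they have to be found in the camera images.
- chest: Low painted steel ink chest fixed to the bench, 320 mm deep (x), 400 mm wide (y), 100 mm high; origin at the centre of its underside, z up, x away from its front. The front 138 mm of the top is a fixed flat ledge at 100 mm; the rest is a lid hinged at the rear, shut.
- staple (a point): Middle of the staple, at ledge height; axes as the chest's. An upright loop of 6 mm steel bar fixed to the ledge, lying across the chest (in its y-z plane): legs centred at y = -10 and +10 mm, underside of the top bar 24 mm, its top 30 mm above the ledge. Through its 14 mm wide opening passes the shackle's toe leg, along x.
- lock: Brass padlock lying on its back on the ledge, body 52 mm (x) by 50 mm (y) by 26 mm thick with flat sides, about 0.4 kg in all. Origin: centre of the body's underside; z up, the dial axis; x out of the face (at x = +26 mm) where the shackle is, roughly the chest's x. The staple is about 14 mm ahead of that face at first. It can slide and swing a little. Grip it from above across its 50 mm sides.
- dial (a joint): Dial angle (rad): how far the wide white line stands counterclockwise, seen from above, of the index mark. Starts near 0.7, 1.05 or 1.4 (2 to 4 clicks); turn clockwise to 0, where the lock opens (within about 0.1). It clicks into a notch every 0.349 rad (0 is one), takes up to about 0.1 N m and stays put when let go. The lock body swings up to 0.15 rad with it.
- knob (a point): On the dial axis at mid height of the round fluted knob: 22 mm in diameter, from 31 to 46 mm above the lock's underside, standing on the black dial disc, 40 mm in diameter, whose top is 31 mm above the lock's underside. Can be gripped at any yaw. Turns with the dial; x towards the wide white line.
- dial_mark (a point): Outer end of the dial's wide white line (3 mm wide; the other 17 graduations are 1 mm), 19 mm from the dial axis, on the disc's top. The same line runs over the knob's top on that side.
- index (a point): The small black index mark on the lock body's upper face, 24 mm from the dial axis towards the shackle.
- shackle (a joint): How far (m) the shackle is drawn out of the lock: 0 is shut, 0.026 fully open. It only slides, along the lock's x, with about 2.5 N of friction, and stays where it is left; blocked unless the dial is at 0. A U of 8 mm round bar, 13 mm above the lock's underside, legs at y = +15 mm (toe, in the staple) and -15 mm (heel, never leaves the body).
- toe (a point): Tip of the shackle's toe leg: shut, it sits 6 mm inside the body (x = +20, y = +15, z = +13 mm in the lock's frame); fully open it stands 20 mm ahead of the body's face. When the open lock is pushed forward again until this tip has passed the staple, the staple stands in the gap between tip and body and the lock lifts straight up.
- ink_tin: Bystander: closed round metal ink tin, 90 mm in diameter, 75 mm high, origin at the centre of its underside, on the bench at the left of the chest.
- tape_roll: Bystander: roll of tape, ring 100 mm in outer diameter, 48 mm high, origin at the centre of its underside, on the bench at the right of the chest.
- ink_knife: Bystander: ink knife (spatula) 240 mm long lying on the bench at the robot's left, in front of the chest.
- bow (a point): Outermost point of the shackle's bow, 63 mm ahead of the lock's origin when shut. Drawing the body back (towards the lock's -x) brings the bow against the staple after some 10 mm; the shackle then stays and the body slides off it by 26 mm.
- leaf_edge (a point): Middle of the front edge of the hasp leaf, a 46 mm wide, 3 mm thick steel strap hinged on the lid, lying on the ledge with its slot over the staple, this edge 8.5 mm in front of the staple. The lock body lies in front of it; raised 4 mm, the body passes over it.
There are look-alikes about, which are no part of the job. There is more than one size of the lock; the job needs the largest.

How it is judged:
By the outcome, as a careful person would: the job done as asked, in the order asked, and still so for the second after the job is handed in, while the arm keeps its last pose, push and grip.
It also fails if it takes over 58 s, if anything falls off the work surface, if the arm or the gripper's body presses on something with over 40 N, if the wrist force passes 120 N, or if a joint passes its speed limit or range.

### The arm

A 6-joint arm with a two-finger parallel gripper is mounted at the origin on the work surface. World frame = base frame: x ahead of the robot, y to its left, z up, the work surface at z = 0. Lengths are in m, angles in rad, forces in N, time in s.
With the tool pointing down it reaches from about 0.375 to 0.975 m from the base axis. Payload 3.8 kg.
Tool frame: the origin (TCP) lies at the very end of the fingers, on their centre line; the grasp point (between the pads) lies 19 mm behind it; z points along the fingers, y is the line along which they close (so a half turn about z gives the same grasp; the last joint's range is limited). The gripper opens to 85 mm and grips with 20 to 120 N. Pads are 22 mm wide; open, the fingers measure 114 mm over their backs; the gripper's body (76 mm by 85 mm) begins 54 mm behind the grasp point. The pads swing forward as they close: fully open they stand 13 mm farther back than shut.
Start: joints at [1.149, 0.264, 1.604, -0, 1.274, -0.037], TCP at [0.253, 0.626, 0.231] pointing down, gripper open.
Joint ranges: [-2.63, 2.63], [-0.94, 2.18], [0.31, 2.57], [-1.31, 4.45], [0, 2.66], [-2.55, 2.55]. Speed limits (rad/s): [2.57, 2.57, 3.14, 3.14, 3.14, 3.14].

### API

Orientations are given as a rotation vector (axis times angle).
In Python, from workcell import monitor, viewer, job gives the robot as it stands. The module is installed in compiled form; this text tells all that it offers.
- The arm moves only by the tool step_arm, never from a script. Its argument "series" is one flat list of numbers, 4 for each row, row after row: the shift along the tool's x, y, z in m, then the turn about the tool's z in rad. A call has 1 to 8 rows; each row is the pose to reach, as a shift and turn from the pose commanded when the call began, along the tool's axes at that moment; what a row does not reach only later rows make up. A row lasts 1/8 s, in which the tool goes at most 62.5 mm and 10.7 degrees, less where a joint would pass 70% of its speed; a pose out of reach is approached as far as the arm can. A call with a gripper value outside its range is refused whole. "gripper" is the opening, from 0 (shut) to 1 (fully open), set as the call begins (left out, the last holds). The fingers move at their own pace and stop on an object; "newtons" is the grip in N (left out, the last holds). Time passes only in rows, so rows that repeat a pose let the fingers close. It gives the time, the measured TCP pose, the force, the opening and the grip force at its end, in the units of the state.
- monitor.read_state(): the state, without advancing time (a new reading comes with each control period).
- viewer.read_camera(name): name is "scene" or "top" or "wrist"; returns a dict with "image" (400x640x3 uint8, red, green, blue), "intrinsics" (3x3 intrinsics, pixels), "T" (4x4, takes a point from camera to world coordinates); the wrist camera has in their place "hand_eye" (4x4, takes a point from camera to tool coordinates, whose origin is the TCP and whose axes are the flange's). Camera axes: x right, y up, looking along -z (the intrinsics and any distortion apply to the point x, -y, -z); pixel columns grow to the right and rows downward; lengths in m; the calibration is good to about 2 mm. A picture is of the moment at which its call begins: read the wrist's pose just before it. There is no depth.
- job.finish_job(): hands the job in; it is judged then, once.
Trained networks look in a picture, given as the dict that the camera call returned (one of the last four; its "shot" number tells which), for a name from the list of things; names that differ only in an ending like _2 or _b are one class to them, and where a whole thing is asked for, a point or a joint stands for the part that bears it (a point fixed in the world has none). Each returns a list of dicts, best first, with "score" (0 to 1); they miss things now and then, are a little off and sometimes report something else, mostly with a low value. They report only what shows in the picture. A call takes as long as a camera call. They do not tell look-alikes from the thing itself.
- viewer.boxes_of(picture, label): "extent" ([centre column, centre row, width, height] in pixels, round what is visible of it).
- viewer.spot_point(picture, label): "point" ([column, row] in pixels: a listed point, or the origin of a listed thing).
The state is a dict: "time": time; "q": joint angles; "joint_vel": joint speeds; "joint_torque": joint torques, N m; "tool_pos": TCP position; "tcp_rot": TCP orientation; "wrist_force": force on the tool from outside, world axes, zero at the start; "torque": the same for the moment, N m; "width": opening from 0.0 (shut) to 1.0 (fully open); "grip_force": force on a finger pad.
Only numpy, scipy, OpenCV 4.12 (cv2) and the standard library are available. Lean on these libraries where they do the work, as an engineer would, in place of code of your own. Each camera call takes 0.05 s, during which the arm holds its last target. There are 200 camera calls.

## Working session

There is one attempt and no reset: what is moved stays moved. The work goes in short steps, Python scripts to look and compute and a tool call to move; the robot and the scene stay as the last step left them, time stands still between calls to the robot, and variables do not carry over. Pictures are saved under pics/ and viewed, at most 10 in all, crops included, and the job is handed in when it is done.

Besides the shell and the picture viewer there is one more tool, called after "Emit:" in YAML: its name, and indented under it one key for each argument. step_arm: Moves the arm, as the interface text tells. Its arguments: {"type":"object","properties":{"series":{"type":"array"},"gripper":{"type":"number"},"newtons":{"type":"number"}},"required":["series"]}

```bash
mkdir -p pics; cat > h.py <<'E'
from workcell import monitor, viewer, job
import numpy as np, cv2
from scipy.spatial.transform import Rotation as R
def T_of(p,name):
    if name!='wrist': return np.array(p['T'])
    s=p['state']; M=np.eye(4); M[:3,:3]=R.from_rotvec(s['tcp_rot']).as_matrix(); M[:3,3]=s['tool_pos']
    return M@np.array(p['hand_eye'])
def shot(name):
    s=monitor.read_state(); p=viewer.read_camera(name); return p,(dict(s))
def cam(p,s,name):
    if name!='wrist': return np.array(p['T'])
    M=np.eye(4); M[:3,:3]=R.from_rotvec(s['tcp_rot']).as_matrix(); M[:3,3]=s['tool_pos']
    return M@np.array(p['hand_eye'])
def ray(p,T,uv,z):
    K=np.array(p['intrinsics']); d=np.linalg.solve(K,[uv[0],uv[1],1.0]); d=T[:3,:3]@np.array([d[0],-d[1],-d[2]])
    o=T[:3,3]; return o+d*(z-o[2])/d[2]
def proj(p,T,X):
    c=T[:3,:3].T@(np.array(X)-T[:3,3]); K=np.array(p['intrinsics']); v=K@np.array([c[0],-c[1],-c[2]]); return v[:2]/v[2]
E
python3 - <<'E'
from h import *
np.set_printoptions(precision=3,suppress=True)
for n in('scene','top','wrist'):
    p,s=shot(n); cv2.imwrite(f'pics/{n}0.png',p['image'][:,:,::-1]); T=cam(p,s,n)
    print(n,[k for k in p],T[:3,3],p['intrinsics'][0] if n!='x' else 0, -T[:3,2])
    for l in('lock','knob','dial_mark','index','staple','chest'):
        for r in viewer.spot_point(p,l)[:4]:
            z={'knob':.1385,'dial_mark':.131,'index':.126,'chest':0}.get(l,.1)
            print(' ',l,np.round(r['point'],1),round(r['score'],2),ray(p,T,r['point'],z))
print(monitor.read_state())
E
```

```text
scene ['image', 'intrinsics', 'T', 'shot'] [1.249 0.551 0.804] [487.743   0.    321.342] [-0.668 -0.445 -0.596]
  lock [256.7 200. ] 0.92 [ 0.534 -0.115  0.1  ]
  lock [259.8 190.2] 0.58 [ 0.497 -0.136  0.1  ]
  knob [255.9 184.4] 0.67 [ 0.525 -0.122  0.138]
  knob [254.1 210.7] 0.6 [ 0.608 -0.057  0.138]
  knob [259.5 179.8] 0.38 [ 0.504 -0.127  0.138]
  dial_mark [256.  186.3] 0.71 [ 0.523 -0.124  0.131]
  dial_mark [260.9 190.4] 0.68 [ 0.529 -0.103  0.131]
  dial_mark [256.6 184.1] 0.51 [ 0.514 -0.129  0.131]
  index [249.7 191. ] 0.66 [ 0.541 -0.128  0.126]
  index [257.5 178.8] 0.55 [ 0.49  -0.147  0.126]
  staple [247.5 189.8] 0.25 [ 0.513 -0.163  0.1  ]
  chest [238.7 250.3] 0.61 [ 0.618 -0.112  0.   ]
top ['image', 'intrinsics', 'T', 'shot'] [0.257 0.015 1.161] [403.132   0.    320.572] [ 0.196  0.019 -0.98 ]
  lock [380.8 230.9] 0.69 [ 0.384 -0.123  0.1  ]
  lock [419.1 237.9] 0.65 [ 0.365 -0.222  0.1  ]
  lock [379.1 180.7] 0.57 [ 0.52  -0.123  0.1  ]
  knob [366.  156.7] 0.64 [ 0.577 -0.086  0.139]
  knob [379.4 176.5] 0.54 [ 0.522 -0.119  0.139]
  knob [422.3 239.8] 0.51 
[... 350 characters left out ...]
] 0.48 [ 0.366 -0.246  0.126]
  staple [373.3 168.2] 0.97 [ 0.556 -0.109  0.1  ]
  chest [368.1 155.7] 0.65 [ 0.623 -0.106  0.   ]
wrist ['image', 'intrinsics', 'hand_eye', 'shot'] [0.183 0.654 0.376] [293.106   0.    315.958] [ 0.272 -0.111 -0.956]
{'time': 1.05, 'q': array([ 1.149,  0.264,  1.604,  0.   ,  1.274, -0.037]), 'joint_vel': array([-0.001, -0.001,  0.   ,  0.001, -0.001, -0.002]), 'joint_torque': array([  0.   , -51.51 , -36.773,  -0.   ,   0.001,   0.   ]), 'tool_pos': array([0.253, 0.626, 0.231]), 'tcp_rot': array([-0.601, -3.084, -0.   ]), 'wrist_force': array([ 0.49 ,  0.048, -0.732]), 'torque': array([ 0.028, -0.028, -0.03 ]), 'grip_force': 0.0, 'width': 0.9980977052882263}
```

```bash
python3 - <<'E'
import cv2,numpy as np
a=cv2.imread('pics/top0.png')[90:290,260:500]; a=cv2.resize(a,None,fx=2.9,fy=2.9,interpolation=2)
cv2.imwrite('pics/top0c.png',a)
E
```

```text
(no output)
```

View pics/top0c.png

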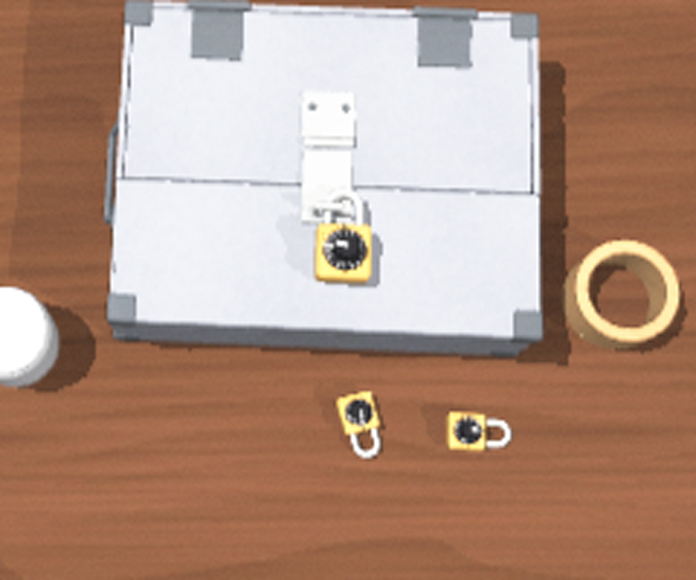

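The right lock is at about pixel (379,177) in the top picture. It is the largest, lies on the ledge and is hooked in the hasp. The look-alikes are the two small locks on the bench at (384,234) and (422,239). I'll move above the right one and check it from close by.

Emit:
step_arm:
  series: [-0.53,-0.588,0,-0.39,-0.53,-0.588,0,-0.39,-0.53,-0.588,0,-0.39,-0.53,-0.588,0,-0.39,-0.53,-0.588,0,-0.39,-0.53,-0.588,0,-0.39,-0.53,-0.588,0,-0.39,-0.53,-0.588,0,-0.39]

```text
time: 2.05
tool_pos: [0.4248, 0.1539, 0.2318]
tcp_rot: [-0.009, 3.14, 0.001]
wrist_force: [1.3, 0.4, 0.0]
width: 0.999
grip_force: 0.0
```

Emit:
step_arm:
  series: [-0.095,-0.275,0,0,-0.095,-0.275,0,0,-0.095,-0.275,0,0,-0.095,-0.275,0,0,-0.095,-0.275,0,0,-0.095,-0.275,0,0]

```text
time: 2.8
tool_pos: [0.5213, -0.1215, 0.2313]
tcp_rot: [-0.002, 3.141, -0.001]
wrist_force: [-0.1, -0.6, -0.7]
width: 0.997
grip_force: 0.0
```

```bash
python3 - <<'E'
from h import *
np.set_printoptions(precision=4,suppress=True)
n='wrist'
p,s=shot(n); cv2.imwrite(f'pics/w1.png',p['image'][:,:,::-1]); T=cam(p,s,n); np.savez('w1',T=T,K=p['intrinsics'])
print(s['tool_pos'],s['tcp_rot'],s['q'])
for l in('lock','knob','dial_mark','index','staple','leaf_edge'):
        for r in viewer.spot_point(p,l)[:2]:
            z={'knob':.1385,'dial_mark':.131,'index':.126,'chest':0,'leaf_edge':.103}.get(l,.1)
            print(' ',l,np.round(r['point'],1),round(r['score'],2),ray(p,T,r['point'],z))
u,v=proj(p,T,[.522,-.119,.13]).astype(int); print(u,v)
a=p['image'][max(v-100,0):v+100,max(u-130,0):u+130,::-1]; cv2.imwrite('pics/w1c.png',cv2.resize(a,None,fx=3,fy=3,interpolation=2)); print(max(v-100,0),max(u-130,0))
E
```

```text
[ 0.5213 -0.1215  0.2313] [-0.0017  3.1412 -0.0009] [-0.2752 -0.0013  1.902  -0.0005  1.2404 -1.8469]
  lock [206.7  39.7] 0.88 [ 0.3936 -0.2147  0.1   ]
  lock [313.8 190.9] 0.84 [ 0.5267 -0.1241  0.1   ]
  knob [197.6  31.3] 0.63 [ 0.3954 -0.2077  0.1385]
  knob [297.5  50.5] 0.61 [ 0.4079 -0.1357  0.1385]
  dial_mark [189.3  32.5] 0.89 [ 0.3946 -0.2167  0.131 ]
  dial_mark [295.   39.2] 0.84 [ 0.399  -0.1379  0.131 ]
  index [318.1 225.7] 0.84 [ 0.5525 -0.1199  0.126 ]
  index [294.   36.7] 0.77 [ 0.3964 -0.1389  0.126 ]
  staple [328.5 233.4] 0.65 [ 0.5721 -0.1091  0.1   ]
  leaf_edge [331.7 228.2] 0.66 [ 0.565  -0.1061  0.103 ]
  leaf_edge [327.4 232.7] 0.17 [ 0.57   -0.1103  0.103 ]
319 195
95 189
```

View pics/w1c.png

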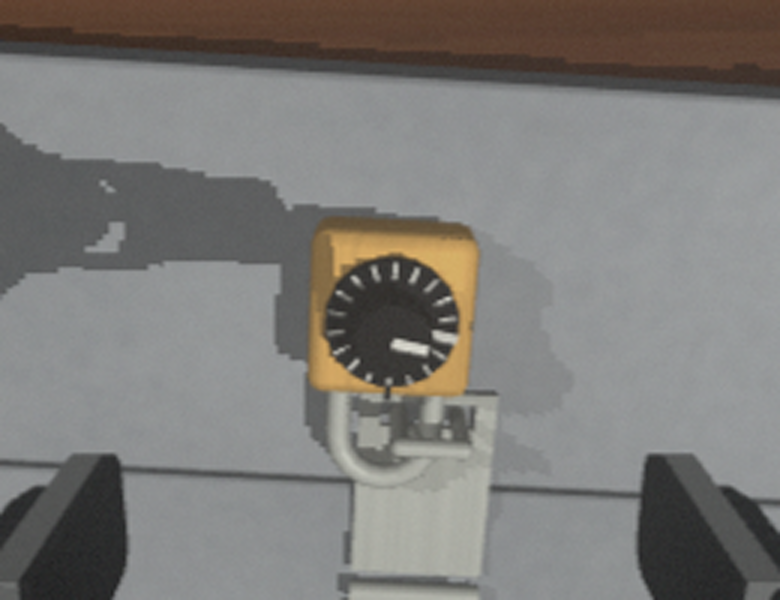

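```bash
python3 - <<'E'
from h import *
np.set_printoptions(precision=4,suppress=True)
d=np.load('w1.npz'); p={'intrinsics':d['K']};T=d['T']
w=lambda a,b,z:ray(p,T,(189+a/3,95+b/3),z)[:2]
c=w(392,321,.131);m=w(446,338,.131);i=w(388,392,.126);k=w(405,346,.146)
print('disc',c,'mark',m,np.hypot(*(m-c)),'idx',i,np.hypot(*(i-c)))
an=lambda v:np.arctan2(v[1],v[0])
print('mark ang',an(m-c),'idx ang',an(i-c),an(m-c)-an(i-c))
A=w(478,240,.126);B=w(468,395,.126);print('R edge ang',an(B-A),np.hypot(*(B-A)))
C=w(312,390,.126);print('front edge',an(B-C)-np.pi/2,np.hypot(*(B-C)))
A=w(0,53,.1);B=w(780,96,.1);print('chest front',an(B-A)-np.pi/2)
A=w(0,462,.1);B=w(780,502,.1);print('seam',an(B-A)-np.pi/2,A,B)
A=w(397,447,.13);B=w(470,450,.13);print('staple top',A,B,(A+B)/2)
E
```

```text
disc [ 0.5278 -0.1187] mark [ 0.5331 -0.1027] 0.01679633525851969 idx [ 0.5525 -0.1197] 0.024669994914314153
mark ang 1.2525458628689 idx ang -0.04245671298886352 1.2950025758577635
R edge ang -0.02902689686159293 0.04882416373410782
front edge -0.03261344007593081 0.047910953698222306
chest front -0.05191879364204777
seam -0.055040533803871305 [ 0.5902 -0.2544] [0.6052 0.0189]
staple top [ 0.5691 -0.1169] [ 0.57   -0.0944] [ 0.5696 -0.1057]
```

Emit:
step_arm:
  series: [-0.006,0.0025,0.05,0,-0.006,0.0025,0.085,0,-0.006,0.0025,0.097,0,-0.006,0.0025,0.097,0]
  gripper: 0.6
  newtons: 40

```text
time: 3.65
tool_pos: [0.5263, -0.1157, 0.134]
tcp_rot: [0.009, -3.14, -0.0]
wrist_force: [-0.5, 0.0, 0.5]
width: 0.601
grip_force: 0.0
```

Emit:
step_arm:
  series: [0,0,0,0,0,0,0,0,0,0,0,0,0,0,0,0,0,0,0,0]
  gripper: 0.0

```text
time: 4.28
tool_pos: [0.5282, -0.1169, 0.1366]
tcp_rot: [-0.008, 3.138, -0.002]
wrist_force: [-0.8, -0.0, 6.2]
width: 0.23
grip_force: 39.1
```

Emit:
step_arm:
  series: [0,0,-0.002,0.1,0,0,-0.002,0.25,0,0,-0.002,0.4,0,0,-0.002,0.55,0,0,-0.002,0.7,0,0,-0.002,0.85,0,0,-0.002,1.0,0,0,-0.002,1.0]

```text
time: 5.28
tool_pos: [0.5267, -0.1159, 0.1367]
tcp_rot: [-1.497, -2.762, -0.001]
wrist_force: [-0.3, 3.2, 1.6]
width: 0.234
grip_force: 39.7
```

```bash
cat > look.py <<'E'
from h import *
import sys
np.set_printoptions(precision=4,suppress=True)
p,s=shot('wrist'); T=cam(p,s,'wrist'); np.savez(sys.argv[1],T=T,K=p['intrinsics']); cv2.imwrite(f'pics/{sys.argv[1]}.png',p['image'][:,:,::-1])
print(s['tool_pos'],s['tcp_rot'],s['q'],s['wrist_force'],s['torque'])
g=lambda l:[(np.round(r['point'],1),round(r['score'],2)) for r in viewer.spot_point(p,l)[:2]]
for l in sys.argv[2:]: print(l,g(l))
E
python3 look.py w2
python3 - <<'E'
import cv2
a=cv2.imread('pics/w2.png');cv2.imwrite('pics/w2c.png',a)
E
```

```text
[ 0.5267 -0.1159  0.1367] [-1.4971 -2.7619 -0.0012] [-0.2632  0.0882  1.9922  0.0008  1.0611 -0.8409] [-0.2688  3.2084  1.5525] [ 0.3908  0.122  -0.0283]
```

View pics/w2c.png

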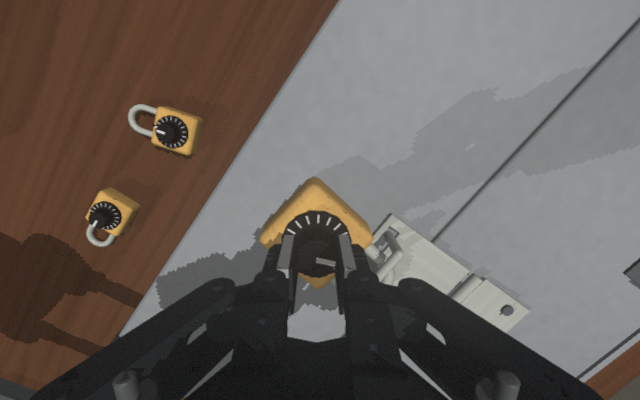

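```bash
cat > m.py <<'E'
from h import *
import sys
def load(n):
    d=np.load(n+'.npz'); return {'intrinsics':d['K']},d['T']
an=lambda v:np.arctan2(v[1],v[0])
E
python3 - <<'E'
from m import *
p,T=load('w2'); w=lambda a,b,z:ray(p,T,(a,b),z)[:2]
r,l,q=w(315,180,.126),w(265,238,.126),w(370,240,.126)
print(r,l,q,np.hypot(*(l-r)),np.hypot(*(q-r)),'edge RL dir',an(l-r),an(q-r))
a,b=w(318,261,.146),w(336,265,.146); print('line',an(b-a),a,b, w(337,265,.146))
im=cv2.imread('pics/w2.png')[160:310,230:400]; cv2.imwrite('pics/w2d.png',cv2.resize(im,None,fx=4.5,fy=4,interpolation=2))
E
```

```text
[ 0.50640557 -0.08653713] [ 0.50101949 -0.13140115] [ 0.55273526 -0.09918786] 0.045186168481204825 0.04802583839070425 edge RL dir -1.6902780497180738 -0.266560636125345
line 0.3332165278997393 [ 0.52856602 -0.1176182 ] [ 0.53768899 -0.11446053] [ 0.53812458 -0.11417635]
```

View pics/w2d.png

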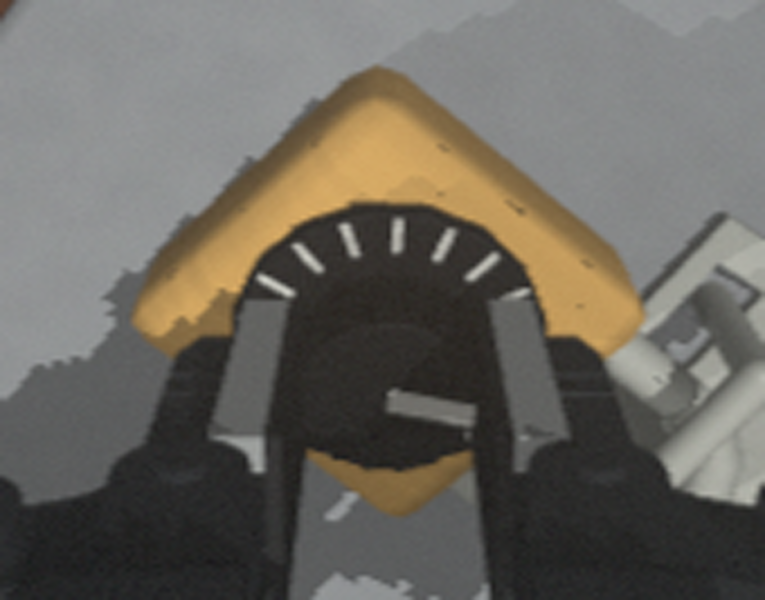

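Emit:
step_arm:
  series: [0,0,0,0.12,0,0,0,0.25,0,0,0,0.37,0,0,0,0.5,0,0,0,0.5]

```text
time: 5.95
tool_pos: [0.5269, -0.1163, 0.1367]
tcp_rot: [2.131, 2.307, 0.001]
wrist_force: [-1.2, 1.4, 1.7]
width: 0.231
grip_force: 39.7
```

Emit:
step_arm:
  series: [0,0,0,0,0,0,0,0,0,0,-0.03,0,0,0,-0.08,0,0,0,-0.08,0]
  gripper: 0.6

```text
time: 6.58
tool_pos: [0.53, -0.1173, 0.2215]
tcp_rot: [2.128, 2.299, 0.007]
wrist_force: [-0.2, 0.5, 0.6]
width: 0.598
grip_force: 0.0
```

```bash
python3 look.py w3; python3 - <<'E'
from m import *
p,T=load('w3'); u,v=proj(p,T,[.527,-.118,.13]).astype(int); u0,v0=max(u-80,0),max(v-70,0);print(u0,v0)
im=cv2.imread('pics/w3.png')[v0:v0+140,u0:u0+160]; cv2.imwrite('pics/w3d.png',cv2.resize(im,None,fx=4,fy=4,interpolation=2))
E
```

```text
[ 0.53   -0.1173  0.2215] [2.1282 2.299  0.0068] [-0.2635  0.014   1.9051 -0.0003  1.2127 -0.3406] [-0.2229  0.5306  0.6378] [-0.0423 -0.028   0.0527]
231 127
```

View pics/w3d.png

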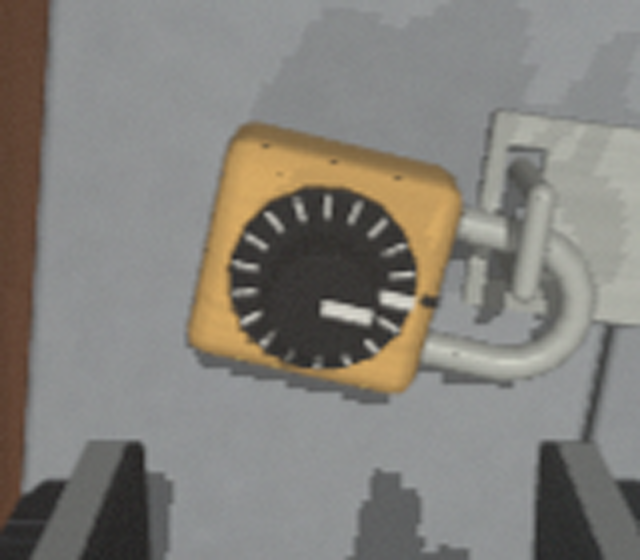

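```bash
python3 - <<'E'
from m import *
np.set_printoptions(precision=4,suppress=True)
p,T=load('w3'); w=lambda a,b,z:ray(p,T,(231+a/4,127+b/4),z)[:2]
a,b,c,d=w(245,135,.126),w(458,185,.126),w(410,388,.126),w(195,342,.126)  # rear-left.. top face
for x,y in((a,b),(d,c),(a,d),(b,c)): print(an(y-x),np.hypot(*(y-x)))
print('ctr',(a+b+c+d)/4,'disc',w(323,277,.131))
D=w(323,277,.131);I=w(430,302,.126);M=w(398,299,.131);print('idx',I-D,an(I-D),'mark',an(M-D),'knobline',an(w(372,319,.146)-w(322,308,.146)))
s1,s2=w(543,190,.130),w(527,292,.130);print('staple',s1,s2,(s1+s2)/2,an(s1-s2)-np.pi/2)
e1,e2=w(495,115,.103),w(460,290,.103);print('leaf edge',e1,e2,an(e1-e2)-np.pi/2)
print('toe leg',w(480,228,.113),'heel',w(440,350,.113),'bow',w(588,295,.113))
M=R.from_rotvec([2.1282,2.299,.0068]).as_matrix();print('tool y ang',an(M[:2,1]),M)
E
```

```text
-0.15847817492220756 0.04558196688709289
-0.15219985083286627 0.04834443232702822
-1.7504750974418415 0.04714755186778243
-1.6916688771101263 0.04686657170060652
ctr [ 0.5276 -0.1158] disc [ 0.5268 -0.1169]
idx [ 0.0235 -0.0055] -0.23006553545354727 mark -0.2239456209292126 knobline -0.15421580520790718
staple [ 0.5707 -0.095 ] [ 0.5702 -0.1173] [ 0.5705 -0.1061] -0.023542547683163217
leaf edge [ 0.5632 -0.0846] [ 0.5598 -0.1266] -0.08070037244921902
toe leg [ 0.5613 -0.1085] heel [ 0.5553 -0.1382] bow [ 0.5876 -0.1224]
tool y ang 0.07713699659449325 [[-0.077   0.997   0.0094]
 [ 0.997   0.0771 -0.0028]
 [-0.0035  0.0091 -1.    ]]
```

Emit:
step_arm:
  series: [0,0,0,-1.34,0,0,0,-1.34,0,0,0,-1.34,0,0,0,-1.34,0,0,0,-1.34,0,0,0,-1.34,0,0,0,-1.34,0,0,0,-1.34]
  gripper: 1.0

```text
time: 7.62
tool_pos: [0.5257, -0.116, 0.2145]
tcp_rot: [-0.243, -3.129, -0.001]
wrist_force: [-0.4, -0.4, 0.0]
width: 1.0
grip_force: 0.0
```

```bash
python3 - <<'E'
from m import *
s=monitor.read_state();M=R.from_rotvec(s['tcp_rot']).as_matrix()
print(s['tool_pos'],an(M[:2,1]),s['q'][5], M.T@(np.array([.5275,-.1163,.105])-s['tool_pos']))
E
```

```text
[ 0.52565553 -0.1160481   0.21453867] 1.4159856862544415 -1.6794234111635467 [-2.17419895e-03  1.40605844e-05  1.09532914e-01]
```

Emit:
step_arm:
  series: [-0.002,0,0.06,0,-0.002,0,0.095,0,-0.002,0,0.109,0,-0.002,0,0.109,0]

```text
time: 8.12
tool_pos: [0.5279, -0.1164, 0.1063]
tcp_rot: [-0.244, -3.13, -0.001]
wrist_force: [0.5, -0.2, 0.6]
width: 1.0
grip_force: 0.0
```

Emit:
step_arm:
  series: [0,0,0,0,0,0,0,0,0,0,0,0,0,0,0,0,0,0,0,0]
  gripper: 0.3
  newtons: 70

```text
time: 8.75
tool_pos: [0.5304, -0.1171, 0.1096]
tcp_rot: [0.243, 3.128, -0.001]
wrist_force: [-0.1, 0.2, 5.9]
width: 0.564
grip_force: 75.5
```

Emit:
step_arm:
  series: [0.0,0,-0.002,0,0.004,0,-0.002,0,0.008,0,-0.002,0,0.012,0,-0.002,0,0.016,0,-0.002,0,0.02,0,-0.002,0]

```text
time: 9.5
tool_pos: [0.5093, -0.1133, 0.1097]
tcp_rot: [0.243, 3.131, 0.0]
wrist_force: [4.5, 0.4, -0.2]
width: 0.563
grip_force: 74.8
```

```bash
python3 look.py w4; python3 - <<'E'
from m import *
p,T=load('w4'); u,v=proj(p,T,[.53,-.118,.12]).astype(int); u0,v0=max(u-110,0),max(v-80,0);print(u0,v0)
im=cv2.imread('pics/w4.png')[v0:v0+190,u0:u0+250]; cv2.imwrite('pics/w4d.png',cv2.resize(im,None,fx=3,fy=3,interpolation=2))
E
```

```text
[ 0.5093 -0.1133  0.1097] [0.2426 3.1308 0.0001] [-0.267   0.0848  2.0516  0.0004  1.0039 -1.6833] [ 4.5136  0.4101 -0.2294] [ 0.1825 -0.8705  0.1516]
204 213
```

View pics/w4d.png

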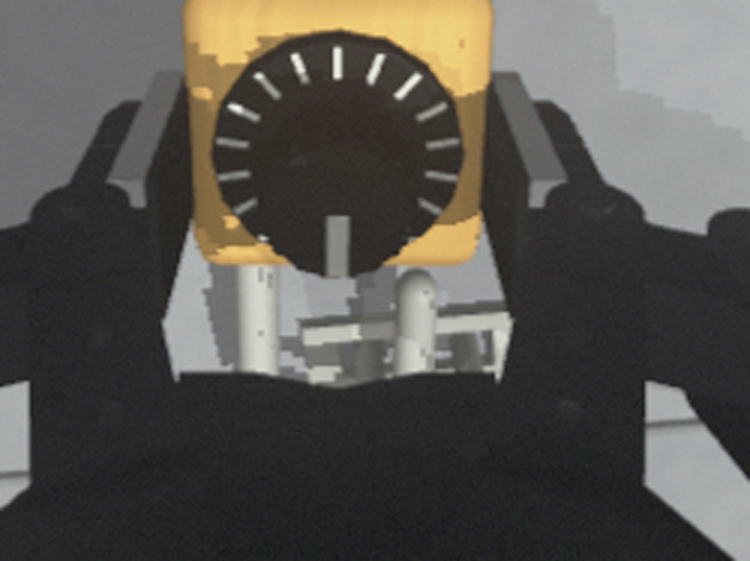

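Emit:
step_arm:
  series: [0.003,0,0,0,0.006,0,0,0,0.009,0,0,0,0.012,0,0,0,0.012,0,0,0]

```text
time: 10.18
tool_pos: [0.4975, -0.1113, 0.1096]
tcp_rot: [0.242, 3.131, 0.001]
wrist_force: [5.6, 2.6, 0.7]
width: 0.563
grip_force: 74.8
```

Emit:
step_arm:
  series: [0.002,0,0,0,0.003,0,0,0,0.003,0,0,0]

```text
time: 10.55
tool_pos: [0.497, -0.1109, 0.1099]
tcp_rot: [0.243, 3.126, 0.001]
wrist_force: [12.2, 1.9, -6.2]
width: 0.561
grip_force: 74.2
```

Emit:
step_arm:
  series: [0.002,0,0,0,0.003,0,0,0,0.003,0,0,0]

```text
time: 10.92
tool_pos: [0.4964, -0.1104, 0.1105]
tcp_rot: [0.242, 3.121, 0.001]
wrist_force: [16.9, 4.2, -8.1]
width: 0.562
grip_force: 73.9
```

```bash
python3 look.py w5; python3 - <<'E'
from m import *
p,T=load('w5'); u0,v0=204,190
im=cv2.imread('pics/w5.png')[v0:v0+190,u0:u0+250]; cv2.imwrite('pics/w5d.png',cv2.resize(im,None,fx=3,fy=3,interpolation=2))
E
```

```text
[ 0.4964 -0.1104  0.1105] [0.2422 3.1206 0.0013] [-0.2699  0.0525  2.0845  0.0036  0.9934 -1.6877] [16.8839  4.1966 -8.104 ] [ 0.6552 -2.7817  0.3585]
```

View pics/w5d.png

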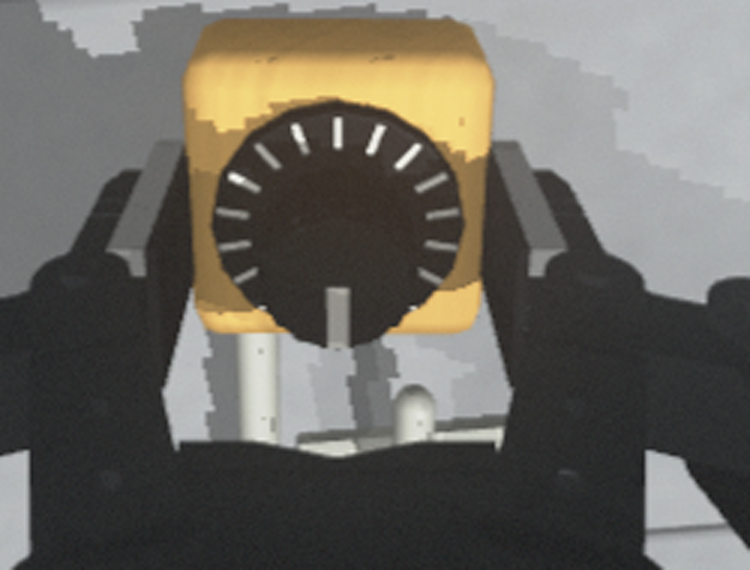

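```bash
python3 - <<'E'
from m import *
p,T=load('w5'); w=lambda a,b,z:ray(p,T,(204+a/3,190+b/3),z)[:2]
z0=.101
f=w(413,333,z0+.024); t=w(413,383,z0+.013); a=np.array([np.cos(-.155),np.sin(-.155)])
D=w(338,225,z0+.031); r=w(338,62,z0+.026)
print('disc',D,'toe ahead of face',(t-f)@a,'from disc',(t-D)@a-.026, 'rear',(D-r)@a)
E
```

```text
disc [ 0.49330869 -0.11000642] toe ahead of face 0.019947945781473197 from disc 0.019567769838038842 rear 0.02554026397394049
```

Emit:
step_arm:
  series: [-0.006,0,0,0,-0.01,0,-0.003,0,-0.012,0,-0.004,0,-0.012,0,-0.004,0,-0.012,0,-0.004,0]

```text
time: 11.6
tool_pos: [0.5021, -0.1126, 0.1127]
tcp_rot: [-0.243, -3.131, -0.0]
wrist_force: [-0.3, 0.5, -4.6]
width: 0.562
grip_force: 74.5
```

Emit:
step_arm:
  series: [0,0,-0.0015,0,-0.006,0,-0.0015,0,-0.012,0,-0.0015,0,-0.018,0,-0.0015,0,-0.02,0,-0.0015,0]

```text
time: 12.22
tool_pos: [0.5234, -0.1157, 0.1148]
tcp_rot: [0.243, 3.132, -0.0]
wrist_force: [0.2, -0.6, -4.5]
width: 0.558
grip_force: 74.4
```

Emit:
step_arm:
  series: [-0.005,0,0,0,-0.01,0,0,0,-0.015,0,0,0,-0.0155,0,0,0,-0.0155,0,0,0]

```text
time: 12.85
tool_pos: [0.5379, -0.118, 0.1147]
tcp_rot: [-0.243, -3.132, -0.0]
wrist_force: [-0.5, 0.2, -4.4]
width: 0.566
grip_force: 74.4
```

```bash
python3 look.py w6; python3 - <<'E'
from h import *
p,s=shot('scene')
T=cam(p,s,'scene'); np.savez('s6',T=T,K=p['intrinsics'])
u,v=proj(p,T,[.56,-.11,.11]).astype(int); a=p['image'][v-45:v+35,u-55:u+45,::-1]; print(u-55,v-45)
a=cv2.resize(a,None,fx=4,fy=4,interpolation=2)
b=cv2.imread('pics/w6.png')[190:360,204:454]; b=cv2.resize(b,(400,320))
cv2.imwrite('pics/c6.png',np.hstack([a,b]))
E
```

```text
[ 0.5379 -0.118   0.1147] [-0.2428 -3.1319 -0.0001] [-0.2611  0.1334  1.9867 -0.      1.0218 -1.6771] [-0.5032  0.1715 -4.4085] [ 0.0289 -0.0048 -0.0147]
196 157
```

View pics/c6.png

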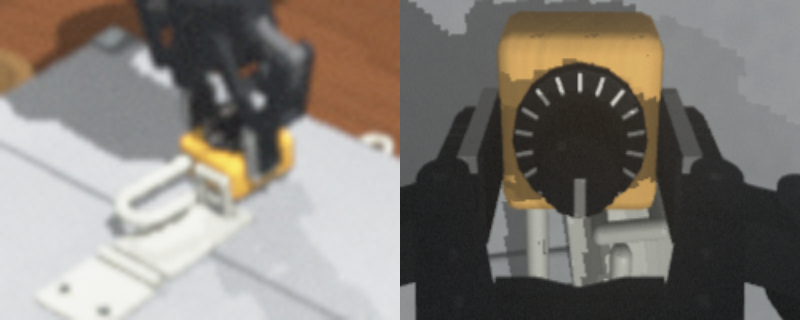

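```bash
python3 - <<'E'
from m import *
p,T=load('w6'); w=lambda a,b,z:ray(p,T,(204+(a-400)*.625,190+b*.53125),z)[:2]
print('toe',w(620,244,.120),'bar near/far',w(640,222,.130),w(640,242,.130),'face',w(600,208,.129))
E
```

```text
toe [ 0.58151779 -0.11039797] bar near/far [ 0.56673835 -0.10273593] [ 0.57336429 -0.1035103 ] face [ 0.56096908 -0.11505323]
```

Emit:
step_arm:
  series: [0,0,-0.006,0,0,0,-0.015,0,0,0,-0.025,0,0,0,-0.04,0,0,0,-0.04,0]

```text
time: 13.58
tool_pos: [0.5397, -0.1184, 0.1573]
tcp_rot: [0.243, 3.128, -0.001]
wrist_force: [1.2, 0.2, -3.9]
width: 0.563
grip_force: 74.5
```

Emit:
step_arm:
  series: [0,0,-0.02,0,0,0,-0.045,0,0,0,-0.07,0,0,0,-0.095,0,0,0,-0.11,0,0,0,-0.12,0,0,0,-0.12,0,0,0,-0.12,0]

```text
time: 14.58
tool_pos: [0.5374, -0.1179, 0.2736]
tcp_rot: [-0.243, -3.13, -0.001]
wrist_force: [0.1, -0.1, -3.6]
width: 0.563
grip_force: 74.4
```

```bash
python3 look.py w7; python3 - <<'E'
from h import *
p,s=shot('scene')
T=cam(p,s,'scene')
u,v=proj(p,T,[.55,-.11,.2]).astype(int); a=p['image'][v-60:v+60,u-80:u+70,::-1]
a=cv2.resize(a,(500,400),interpolation=2)
b=cv2.imread('pics/w7.png')[190:360,204:454]; b=cv2.resize(b,(300,400))
cv2.imwrite('pics/c7.png',np.hstack([a,b]))
E
```

```text
[ 0.5374 -0.1179  0.2736] [-0.2428 -3.1303 -0.0005] [-0.2612  0.0046  1.8182 -0.      1.3208 -1.6771] [ 0.1421 -0.0822 -3.5854] [-0.0223  0.0527  0.0225]
```

View pics/c7.png

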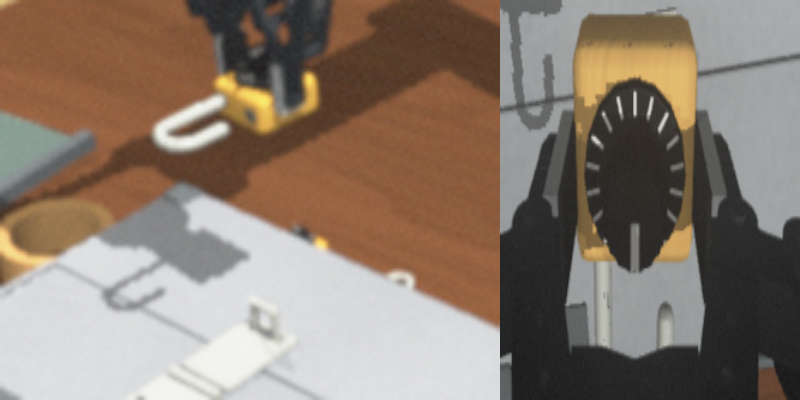

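The lock is off the hasp, open, level and dial up. Its underside is about 16 cm above the chest top, and the staple stands empty.

```bash
python3 -c "
from workcell import job
print(job.finish_job())"
```

```text
the job is handed in; nothing more can be done
None
```

The lock was dialled clockwise to its mark, drawn fully open and unhooked; it is held still and level, dial up, about 16 cm above the chest, and the job is handed in (no verdict was returned, and I took no final picture of the tin, tape roll or knife).

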